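Rack two sugar skulls and hover the hat

ROBOT

A 6-joint arm with a two-finger parallel gripper is mounted at the origin on the work surface. World frame = base frame: x ahead of the robot, y to its left, z up, the work surface at z = 0. Lengths are in mm, angles in degrees, forces in N, time in s.
With the tool pointing down it reaches from about 300 to 775 mm from the base axis. Payload 14.6 kg.
Tool frame: the origin (TCP) lies midway between the tips of the shut fingers; the grasp point (between the pads) lies 19 mm behind it; z points along the fingers, y is the direction in which the jaws open and shut (so a half turn about z gives the same grasp; the last joint's range is limited). The gripper opens to 85 mm and grips with 20 to 120 N. Pads are 22 mm wide; open, the fingers measure 114 mm over their backs; the gripper's body (76 mm by 85 mm) begins 54 mm behind the grasp point. The pads swing forward as they close: fully open they stand 13 mm farther back than shut.
Start: joints at [69.179, 17.183, 87.147, -0, 75.671, -3.816], TCP at [160.851, 525.943, 231.281] pointing down, gripper open.
Joint ranges: [-173.82, 173.82], [-45.26, 126.66], [13.44, 144.39], [-59.66, 239.66], [0, 175.72], [-146.38, 146.38]. Speed limits (degrees/s): [127.2, 127.2, 147.25, 180, 180, 180].

INTERFACE

Orientations are given as [roll, pitch, yaw] about the fixed x, y, z axes, in that order (R = Rz(yaw) Ry(pitch) Rx(roll)).
In Python, from station import * gives the robot as it stands. Calls block until the motion is done:
- reach(position, orientation): joint-space move of the TCP to a pose.
- move_straight(position, attitude=None, vel=150): straight line of the TCP; attitude=None keeps the orientation; vel is the mean speed in mm/s.
- move_joints(angles): joint-space move.
- move_gripper(opening, force=None): opening from 0.0 (shut) to 1.0 (fully open); force is the grip in N (None keeps the last); returns when the fingers have stopped.
- hold(seconds).
- solve_ik(position, orientation): joint angles nearest the present ones, or None.
- get_image(name): name is "side" or "top"; returns a dict with "frame" (480x640x3 uint8, red, green, blue), "range_z" (480x640 float32, mm along the optical axis (not along the pixel's ray), 0 where there is no reading), "fx", "fy", "cx", "cy" (pixels), "k1" (the pictures are not rectified: a ray, as slopes to the right and down, at radius r is drawn at 1 + k1 r^2 times it, then the intrinsics apply), "cam_to_world" (4x4, takes a point from camera to world coordinates). Camera axes: x right, y up, looking along -z (the intrinsics and any distortion apply to the point x, -y, -z); pixel columns grow to the right and rows downward; lengths in mm; the calibration is good to about 2 mm. A picture is of the moment at which its call begins.
A pose or a line that the arm cannot do raises PlanningError and nothing moves.
- sign_off(): hands the job in, once; it reports no verdict.
Readings, each from a call of its own:
- current_time(): time.
- current_joint_positions(): joint angles.
- current_joint_vel(): joint speeds.
- current_joint_efforts(): joint torques, N m.
- current_tcp_pos(): TCP position.
- current_ee_rot(): TCP orientation.
- current_ft_force(): force on the tool from outside, world axes, zero at the start.
- current_wrist_torque(): the same for the moment, N m.
- current_width(): opening from 0.0 (shut) to 1.0 (fully open).
Only numpy, scipy, OpenCV 4.12 (cv2) and the standard library are available. Lean on these libraries where they do the work, as an engineer would, in place of code of your own. Each camera call takes 0.05 s, during which the arm holds its last target. There are 200 camera calls.

TASK

Fill the decorating rack in order: stand the small loose sugar skull in pocket 1, the one beside the end post, and then the big skull in pocket 2, the middle one, both facing the same way as the finished skull already in pocket 3. Then pick up the tall oval top hat, carry it over the display step and hold it about a centimetre above the big skull's crown, centred, level, the brim's long way running from face to back of head and not touching it, ready for icing to be piped underneath. Finish there still holding the hat steady; never knock the hat against the big skull, do not bump the display step, and leave everything else where it is.

Things in the scene. Friction and masses are not known exactly. Their poses are not given: they have to be found in the camera images.
- rack: Fixed pale wooden block 84 (x) x 300 (y) x 30 mm tall; three round pockets in a row along y, 90 mm apart, 43 mm wide, 8 mm deep (floor 22 mm above table). A ball-topped post 18 mm thick, 82 mm tall, stands at the +y end, 137 mm from centre, by pocket 1. One, two, three dark studs on the front edge number the pockets. Origin: underside centre (below pocket 2); the front, where faces look, is -x.
- pocket1 (a point): Centre of the floor of pocket 1 (next to the end post), 22 mm above the table; axes as the rack's.
- pocket2 (a point): Centre of the floor of pocket 2 (the middle one), 22 mm above the table; axes as the rack's.
- small_skull: Loose small white sugar skull, upright, 49 mm tall, 80 g. Round foot 36 mm wide, 12 mm high; round cranium 44 mm wide, straight-sided 20 to 35 mm up; a jaw 23 mm wide juts 28 mm from the axis on the face side, 12 to 30 mm up. Dark eyes. Origin: underside centre; face looks to -x. Grip the cranium from above across y, pads about 31 mm up.
- small_jaw (a point): Point just before the jaw of the small skull, 30 mm from its axis on the face side.
- big_skull: Loose big white sugar skull, upright, 64 mm tall, 160 g. Round foot 36 mm wide, 12 mm high; round cranium 58 mm wide, straight-sided 31 to 43 mm up; a jaw 30 mm wide juts 35 mm from the axis on the face side, 12 to 35 mm up. Dark eyes. Origin: underside centre; face looks to -x. Grip the cranium from above across y, pads about 38 mm up.
- big_jaw (a point): Point just before the jaw of the big skull, 35 mm from its axis on the face side.
- big_crown (a point): Topmost point of the big skull, on its axis, 64 mm above its underside.
- top_hat: Loose light-brown card top hat, about 40 g, 50 mm tall, oval: brim 88 mm long (x) x 60 mm wide (y) x 4 mm thick, solid crown above it 50 mm long x 36 mm wide with upright sides. Flat underside. Origin: centre of the underside, z up. Front and back are alike. Grip the crown from above across y, pads about 30 mm above the underside.
- finished_skull: Bystander: finished small skull (same size as the small skull, ring of orange dots on its crown) standing loose in pocket 3, facing the rack's front. Origin: centre of the underside; face to -x.
- display: Obstacle: fixed display step, wooden block 260 (x) x 50 (y) x 50 mm tall with three small skulls (44 mm wide) glued on it in a row, 99 mm tall in all, standing between the loose things and the rack; must not be bumped. Origin: centre of the underside.
- boater: Bystander: low round card hat, brim 76 mm in diameter, 22 mm tall, loose among the task's things. Origin: centre of the underside.
- tin: Bystander: flat metal tin 36 mm in diameter, 12 mm tall, amid the loose things. Origin: centre of the underside.
- icing_bottle: Bystander: white bottle 54 mm in diameter, 150 mm tall, at the robot's right. Origin: centre of the underside.
- cup: Bystander: terracotta cup 68 mm in diameter, 70 mm tall, far side. Origin: centre of the underside.
- brush: Bystander: brush lying on the far side, handle to its -x. Origin: its underside.
- tape: Bystander: roll of tape lying flat, 90 mm in diameter, 22 mm tall, far side. Origin: centre of the underside.
There are look-alikes about, which are no part of the job. Leave any blue or red look-alike of the big_skull alone. Leave any turquoise look-alike of the small_skull alone.

How it is judged (in metres and radians):
On the way, in this order (a step that is already met when the one before it is completed fails the run):
1. the small skull stands released in pocket 1, facing the rack's front (horizontal distance between small_skull and pocket1 below 0.006 m and z of small_skull in the frame of pocket1 below 0.003 m and angle between small_skull's own z axis and vertical below 0.12 rad and angle between the x axis of small_skull and the x axis of pocket1, either way round below 0.35 rad and x of small_jaw in the frame of pocket1 below 0 m and contact force between small_skull and the fingers below 0.05 N and linear speed of small_skull below 0.02 m/s), for 0.2 s.
2. the big skull stands released in pocket 2, facing the rack's front (horizontal distance between big_skull and pocket2 below 0.006 m and z of big_skull in the frame of pocket2 below 0.003 m and angle between big_skull's own z axis and vertical below 0.12 rad and angle between the x axis of big_skull and the x axis of pocket2, either way round below 0.35 rad and x of big_jaw in the frame of pocket2 below 0 m and contact force between big_skull and the fingers below 0.05 N and linear speed of big_skull below 0.02 m/s), for 0.2 s.
At the end, for the whole second after the job is handed in: Small skull in pocket 1, big in 2: within 6 mm, 3 mm off the floor, tilt 0.12, facing within 0.35 rad, released, at rest. Hat held still by the fingers 3 to 20 mm above the crown, centred within 8 mm, tilt 0.12, long way within 0.25 rad of the face line, touching no skull or rack (all of step 1 and all of step 2 and horizontal distance between top_hat and big_crown below 0.008 m and z of top_hat in the frame of big_crown between 0.003 and 0.02 m and angle between top_hat's own z axis and vertical below 0.12 rad and angle between the x axis of top_hat and the x axis of big_skull, either way round below 0.25 rad and contact force between top_hat and big_skull below 0.05 N and contact force between top_hat and the fingers above 0.5 N and linear speed of top_hat below 0.02 m/s and contact force between top_hat and rack below 0.05 N and contact force between top_hat and small_skull below 0.05 N and contact force between top_hat and finished_skull below 0.05 N); the arm keeps its last pose, push and grip.
It fails at once if the display step is bumped (over 3 N) (contact force between display and anything else above 3 N).
It fails at once if the hat knocks against the big skull (over 1 N) (contact force between top_hat and big_skull above 1 N).
It fails at once if the finished skull, boater, tin, bottle, cup, brush or tape is moved by more than 30 mm (distance of any of finished_skull, boater, tin, icing_bottle, cup, brush, tape from where it was at the start of the episode above 0.03 m).
It also fails if it takes over 72 s, if anything falls off the work surface, if the arm or the gripper's body presses on something with over 40 N, if the wrist force passes 120 N, or if a joint passes its speed limit or range.

## Working session

There is one attempt and no reset: what is moved stays moved. The work goes in short steps, each a Python script; the robot and the scene stay as the last script left them, time stands still between calls to the robot, and variables do not carry over. Pictures are saved under pics/ and viewed, about 8 in all and at most 12, crops included, and the job is handed in when it is done.

```bash
mkdir -p pics; cat > h.py <<'E'
from station import *
import numpy as np, cv2
def cloud(im):
    h,w=im["range_z"].shape
    u,v=np.meshgrid(np.arange(w),np.arange(h))
    K=np.array([[im["fx"],0,im["cx"]],[0,im["fy"],im["cy"]],[0,0,1.]])
    p=np.stack([u,v],-1).reshape(-1,1,2).astype(np.float64)
    n=cv2.undistortPoints(p,K,np.array([im["k1"],0,0,0.])).reshape(h,w,2)
    z=im["range_z"].astype(float)
    c=np.stack([n[...,0]*z,-n[...,1]*z,-z,np.ones_like(z)],-1)
    P=(c@np.array(im["cam_to_world"]).T)[...,:3]
    P[z<=0]=np.nan
    return P
def save(im,name,box=None,s=1):
    f=im["frame"][...,::-1]
    if box: f=f[box[1]:box[3],box[0]:box[2]]
    cv2.imwrite("pics/"+name,cv2.resize(f,None,fx=s,fy=s,interpolation=cv2.INTER_CUBIC))
E
python3 - <<'E'
from h import *
for n in("top","side"):
    im=get_image(n); save(im,n+"0.png"); P=cloud(im); np.save(n+"0.npy",P); np.save(n+"0f.npy",im["frame"])
    print(n,np.round(im["cam_to_world"],2).tolist(),im["fx"],im["k1"])
    g=P[40::80,40::80]; print(np.round(g).tolist())
E
```

```text
top [[0.01, 0.99, -0.13, 362.93], [-1.0, 0.01, 0.0, -94.6], [0.01, 0.13, 0.99, 1347.96], [0.0, 0.0, 0.0, 1.0]] 606.469709245819 0.032387331819211794
[[[1371.0, 927.0, -751.0], [1379.0, 642.0, -753.0], [1385.0, 353.0, -752.0], [1388.0, 62.0, -746.0], [1398.0, -229.0, -757.0], [1399.0, -520.0, -751.0], [1404.0, -812.0, -755.0], [1412.0, -1107.0, -765.0]], [[818.0, 548.0, 1.0], [820.0, 366.0, 7.0], [825.0, 185.0, 3.0], [799.0, -4.0, 88.0], [832.0, -182.0, 1.0], [835.0, -366.0, -1.0], [808.0, -522.0, 81.0], [838.0, -731.0, 2.0]], [[633.0, 536.0, -1.0], [637.0, 358.0, -2.0], [640.0, 180.0, -5.0], [635.0, -4.0, 32.0], [645.0, -183.0, -4.0], [648.0, -365.0, -4.0], [650.0, -545.0, -1.0], [623.0, -661.0, 136.0]], [[454.0, 520.0, 2.0], [454.0, 339.0, 25.0], [458.0, 171.0, 2.0], [461.0, -6.0, -2.0], [463.0, -184.0, -1.0], [466.0, -362.0, -3.0], [468.0, -539.0, -1.0], [470.0, -707.0, 18.0]], [[281.0, 509.0, -3.0], [282.0, 337.0, -2.0], [284.0, 164.0, -0.0], [286.0, -10.0, 2.0], [288.0, -185.0, 2.0], [291.0, -360.0, -3.0], [294.0, -534.0, -1.0], [297.0, -706.0, 1.0]], [[115.0, 495.0, -2.0], [116.
[... 731 characters left out ...]
458.0, -2.0], [409.0, 286.0, 5.0], [583.0, 131.0, 2.0], [756.0, -23.0, -1.0], [930.0, -180.0, -2.0], [1928.0, -63.0, -753.0], [2251.0, -352.0, -751.0]], [[-54.0, 22.0, 304.0], [64.0, -59.0, 280.0], [253.0, 49.0, -3.0], [403.0, -91.0, 2.0], [552.0, -227.0, 3.0], [702.0, -364.0, 1.0], [786.0, -522.0, 82.0], [1776.0, -601.0, -760.0]], [[-160.0, 108.0, -3.0], [-13.0, -76.0, 83.0], [127.0, -142.0, 0.0], [262.0, -264.0, 3.0], [396.0, -384.0, 1.0], [529.0, -507.0, 0.0], [572.0, -645.0, 137.0], [691.0, -761.0, 139.0]], [[-238.0, -74.0, -1.0], [-103.0, -184.0, -2.0], [nan, nan, nan], [148.0, -402.0, -3.0], [269.0, -512.0, -0.0], [389.0, -624.0, -2.0], [470.0, -739.0, 75.0], [1105.0, -965.0, -752.0]]]
```

View pics/top0.png

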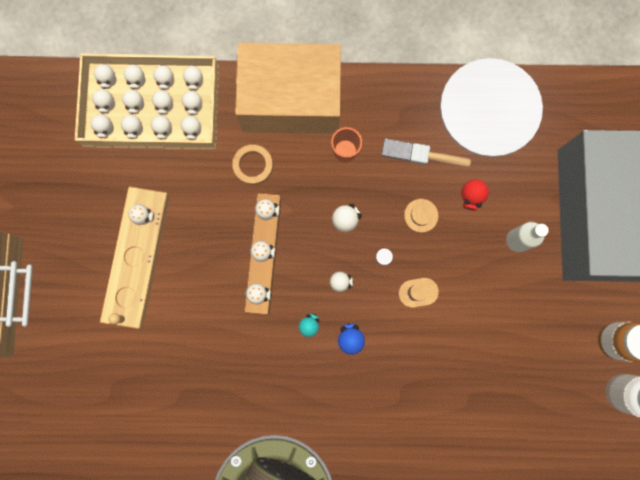

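View pics/side0.png

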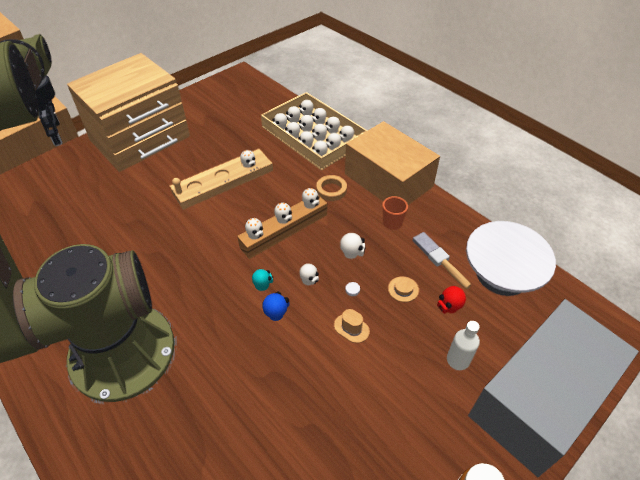

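Top view: the rack is at (135,257) with its post at the lower end (115,320) and the finished skull at (140,214) facing image-right (world −y). The small skull is at (341,281), the big one at (345,218), the top hat at (419,292), the boater at (421,215) and the tin at (384,257). Blue, turquoise and red are look-alikes, and the display is at (262,253). Next I'll measure these.

```bash
cat > meas.py <<'E'
import numpy as np, cv2
from scipy.optimize import least_squares
def circ(q,r):
    c0=q.mean(0)
    return least_squares(lambda c:np.hypot(*(q-c).T)-r,c0,loss='soft_l1',f_scale=1).x
def near(P,c,rad): return np.hypot(P[...,0]-c[0],P[...,1]-c[1])<rad
def skull(P,f,c,r,H,zlo,zhi):
    # sphere-ish top: axis from the topmost cap points + circle on straight sides
    m=near(P,c,r+12)
    top=P[m&(P[...,2]>H*0.8)][:,:2]
    sd=P[m&(P[...,2]>zlo)&(P[...,2]<zhi)]; d=f.max(-1)<60
    dark=P[m&d&(P[...,2]>8)]
    return top.mean(0) if len(top) else None,len(top),sd,dark, np.nanmax(P[m][:,2])
def rect(q):
    (c,s,a)=cv2.minAreaRect(q.astype(np.float32)); return np.round(c,1),np.round(s,1),round(a,1)
E
python3 - <<'E'
from meas import *
D={n:(np.load(n+"0.npy"),np.load(n+"0f.npy")) for n in("top","side")}
T=D["top"][0]
px=dict(small=(341,281),big=(345,218),hat=(419,292),boater=(421,215),tin=(384,257),fin=(140,214),turq=(309,326),blue=(351,340))
for n in D:
    P,f=D[n]; print("==",n)
    for k,(r,H,zl,zh) in dict(small=(22,49,20,35),big=(29,64,31,43),fin=(22,71,42,57)).items():
        u,v=px[k]; c=T[v,u,:2]
        t,nt,sd,dark,zm=skull(P,f,c,r,H,zl,zh)
        t2=circ(sd[:,:2],r) if len(sd)>8 else None
        m=near(P,c,r+12)&(P[...,2]>8); hull=cv2.minEnclosingCircle(P[m][:,:2].astype(np.float32))
        dm=dark[:,:2].mean(0) if len(dark) else None
        cc=t if t2 is None else t2
        print(k,"top",t,nt,"circ",t2,len(sd),"zmax",zm,"dark",dm,len(dark),"az",np.degrees(np.arctan2(*(dm-t)[::-1])) if dm is not None else None)
    for k in("hat","boater","tin","turq","blue"):
        u,v=px[k]; c=T[v,u,:2]; m=near(P,c,58)
        zs=P[...,2]
        print(k,c,"zmax",np.nanmax(zs[m]),[rect(P[near(P,c,rr)&(zs>z0)][:,:2]) for rr,z0 in(((55,40),(52,2.5)) if k=="hat" else ((50,6),))])
    # rack and display
    z=P[...,2]; R=(P[...,0]>430)&(P[...,0]<740)&(P[...,1]>240)&(P[...,1]<420)
    print("rack",rect(P[R&(z>24)&(z<36)][:,:2]),"post",P[R&(P[...,0]<500)&(z>60)].mean(0))
    d=(P[...,0]>440)&(P[...,0]<740)&(P[...,1]>-20)&(P[...,1]<110)
    print("disp",rect(P[d&(z>44)&(z<56)][:,:2]))
E
```

```text
== top
small top [ 456.97068233 -138.03963496] 247 circ [ 457.56146594 -139.76689723] 60 zmax 56.159716842935495 dark None 0 az None
big top [ 594.80953932 -147.91217622] 410 circ [ 596.45804641 -148.77757575] 63 zmax 67.19582817935793 dark [ 608.17238805 -171.11011143] 5 az -60.05650327345566
fin top [593.83461836 295.89750197] 303 circ [595.79081676 296.38356659] 95 zmax 74.59938815782903 dark None 0 az None
hat [ 435.84852145 -307.76578156] zmax 55.374820741184976 [(array([ 438. , -312.3]), array([35.5, 49.6]), 8.8), (array([ 436.8, -307. ]), array([99. , 99.4]), 51.4)]
boater [ 608.59617132 -317.85658394] zmax 26.903273567521182 [(array([ 609.6, -319.6]), array([70.7, 72.2]), 56.3)]
tin [ 514.34766577 -236.41639927] zmax 18.362658121899813 [(array([ 505.5, -233.7]), array([75.8, 47.7]), 25.5)]
turq [360.3722452 -72.9398108] zmax 53.28317702606546 [(array([350.9, -76.5]), array([60.9, 67.8]), 54.0)]Traceback (most recent call last):
  File "<stdin>", line 18, in <module>
    res = np.fmax.reduce(a, axis=axis, out=out, **kwargs)
ValueError: zero-size array to reduction operation fmax which has no identity
```

```bash
python3 - <<'E'
from meas import *
D={n:(np.load(n+"0.npy"),np.load(n+"0f.npy")) for n in("top","side")}
C=dict(small=(457.5,-139,22,49,12),big=(596,-148.5,29,64,12),fin=(595,296.3,22,71,34),turq=(360,-73,22,49,12))
for n in D:
    P,f=D[n]; z=P[...,2]; print("==",n)
    for k,(x,y,r,H,zj) in C.items():
        m=near(P,(x,y),r+11)&(z>zj+2)
        A=P[m]; g=f[m].max(-1)
        top=A[A[:,2]>H*.75 if k!="fin" else A[:,2]>58][:,:2]
        sd=A[(A[:,2]>H-29)&(A[:,2]<H-14)][:,:2]
        for th in(50,80,110):
            q=A[g<th]
            if len(q)>2: d=q[:,:2].mean(0)-(x,y); print(k,th,len(q),"az %.1f r %.1f"%(np.degrees(np.arctan2(d[1],d[0])),np.hypot(*d)),end="; ")
        far=A[np.hypot(A[:,0]-x,A[:,1]-y)>r+2.5]; d=far[:,:2].mean(0)-(x,y) if len(far) else (0,0)
        print("\n ",k,"topmean",top.mean(0).round(1),"jaw",len(far),np.degrees(np.arctan2(d[1],d[0])),"circ",circ(sd,r).round(1) if len(sd)>8 else 0, "rect", rect(A[:,:2]))
    c=(438,-312)
    m=near(P,c,56)
    print("hat",rect(P[m&(z>42)][:,:2]),rect(P[near(P,c,50)&(z>9)][:,:2]),"mean",P[m&(z>44)].mean(0).round(1))
    print("tin",P[near(P,(508,-234),28)&(z>8)].mean(0).round(1),"boater",P[near(P,(609,-319),50)&(z>14)].mean(0).round(1))
    R=(P[...,0]>430)&(P[...,0]<760)&(P[...,1]>240)&(P[...,1]<420)
    q=P[R&(z>24)&(z<36)]; print("rack",rect(q[:,:2]),"post",P[R&(P[...,0]<500)&(z>65)].mean(0).round(1),len(q))
    d=(P[...,0]>370)&(P[...,0]<740)&(P[...,1]>-20)&(P[...,1]<110)
    print("disp",rect(P[d&(z>44)&(z<56)][:,:2]))
# pixel-based hat/tan orientation in top
P,f=D["top"]; hsv=cv2.cvtColor(f,cv2.COLOR_RGB2HSV)
print("hat px",f[292,405],f[292,435],f[305,419],hsv[292,405],hsv[310,460])
b=(hsv[...,2]>140); s=np.zeros_like(b); s[270:315,390:448]=1; m=(b&s).astype(np.uint8)
ys,xs=np.nonzero(m); print(cv2.minAreaRect(np.stack([xs,ys],1).astype(np.float32)))
print("rack px",cv2.minAreaRect(np.argwhere((hsv[180:335,95:172,2]>140))[:,::-1].astype(np.float32)))
E
```

```text
== top
small 80 7 az -94.6 r 19.6; small 110 18 az -94.2 r 18.8; 
  small topmean [ 456.8 -138.2] jaw 12 -89.89819795442806 circ [ 457.6 -139.8] rect (array([ 456.9, -141.7]), array([41.3, 50.5]), 3.0)
big 80 18 az -58.3 r 26.5; big 110 33 az -58.8 r 26.4; 
  big topmean [ 595.  -148.6] jaw 23 -59.03800917716862 circ [ 597.1 -148.8] rect (array([ 597.9, -150.9]), array([56.7, 65.6]), 44.3)
fin 80 4 az -128.1 r 22.3; fin 110 16 az -114.9 r 19.6; 
  fin topmean [593.8 296. ] jaw 24 -97.76418564190243 circ [595.8 296.4] rect (array([595.4, 297.3]), array([43.5, 53.7]), 17.5)
turq 80 14 az -26.0 r 19.4; turq 110 34 az -29.8 r 16.2; 
  turq topmean [360.3 -71.5] jaw 18 -21.581404843911592 circ [361.7 -72.4] rect (array([362.6, -71.6]), array([47. , 40.9]), 1.1)
hat (array([ 438. , -312.3]), array([35.5, 49.6]), 8.8) (array([ 434.7, -307.7]), array([81.3, 48.3]), 88.6) mean [ 438.  -312.3   48.9]
tin [ 515.9 -236.6   11.4] boater [ 610.3 -319.5   20.9]
rack (array([595. , 329.4]), array([329.9, 177.3]), 0.0) post [nan nan nan] 3346
disp (array([516.1,  30.4]), array([ 50.5, 260. ]), 85.5)

[... 795 characters left out ...]
5674327471336 circ [361.9 -69.6] rect (array([362. , -72.3]), array([49. , 40.3]), 1.5)
hat (array([ 439.2, -311.8]), array([38.5, 49.5]), 6.8) (array([ 438.7, -312.4]), array([39.5, 50.5]), 6.8) mean [ 438.4 -312.4   49.8]
tin [ 516.6 -235.7   12.1] boater [ 610.1 -320.1   21.2]
rack (array([595. , 331.2]), array([329.7, 176.8]), 0.1) post [nan nan nan] 1240
disp (array([516.8,  31. ]), array([ 53.9, 261.8]), 85.3)
hat px [232 181 121] [235 183 120] [226 172 112] [ 16 122 232] [ 12 152 146]
((418.5, 292.0), (44.0, 57.0), 90.0)
rack px ((37.99999237060547, 77.99998474121094), (75.99998474121094, 151.99996948242188), 0.0)<stdin>:21: RuntimeWarning: Mean of empty slice.
  ret = um.true_divide(
```

```bash
cat > rack.py <<'E'
from meas import *
from scipy.optimize import least_squares
# corners via fitting: signed distance of the outline of the tan top face to 84x300 rect
def rackfit(P,f):
    z=P[...,2]; hsv=cv2.cvtColor(f,cv2.COLOR_RGB2HSV)
    m=(z>18)&(z<42)&(P[...,0]>420)&(P[...,0]<770)&(P[...,1]>210)&(P[...,1]<440)&(hsv[...,2]>125)
    n,l,s,c=cv2.connectedComponentsWithStats(m.astype(np.uint8)); i=1+np.argmax(s[1:,4]); m=l==i
    q=P[m][:,:2]; c,s,a=cv2.minAreaRect(q.astype(np.float32))
    R=(P[...,0]>420)&(P[...,0]<500)&(P[...,1]>250)&(P[...,1]<430)
    post=P[R&(z>55)&(z<110)]
    return q,c,s,a,post,m
E
python3 - <<'E'
from rack import *
for n in("top","side"):
    P,f=np.load(n+"0.npy"),np.load(n+"0f.npy")
    q,c,s,a,post,m=rackfit(P,f)
    print(n,len(q),c,s,a,"post",post.mean(0).round(1) if len(post) else None,len(post),"bbox",np.argwhere(m).min(0),np.argwhere(m).max(0))
    v=f[...,:].astype(int)
E
```

```text
top 3849 (534.95166015625, 306.7137145996094) (87.82097625732422, 241.93850708007812) 81.56404113769531 post None 0 bbox [187 106] [296 168]
side 1304 (535.7451171875, 307.50213623046875) (92.58272552490234, 244.21994018554688) 81.43820190429688 post None 0 bbox [149 187] [193 271]
```

```bash
sed -i 's/>420)/>320)/g; s/<500)&(P\[...,1\]>250/<440)\&(P[...,1]>250/' rack.py; python3 - <<'E'
from rack import *
for n in("top","side"):
    P,f=np.load(n+"0.npy"),np.load(n+"0f.npy")
    q,c,s,a,post,m=rackfit(P,f)
    print(n,len(q),np.round(c,1),np.round(s,1),a,"post",post.mean(0).round(1) if len(post) else None,len(post))
    th=np.radians(a); ax=np.array([np.cos(th),np.sin(th)]); # short-axis dir? 
    for t in (a,a+90):
        e=np.array([np.cos(np.radians(t)),np.sin(np.radians(t))]); pr=q@e; lo,hi=np.percentile(pr,[.5,99.5]); print("  dir",round(t,1),(lo+hi)/2,hi-lo)
    # pocket floors: low points inside rack outline
    d=(q-c)@np.array([[np.cos(th),-np.sin(th)],[np.sin(th),np.cos(th)]])
    z=P[m][:,2]
    if n=="top":
        for yy in(-90,0,90):
            for sgn in(1,):
                b=(np.abs(d[:,1]-yy)<30)&(np.abs(d[:,0])<30)&(z<26.5); print("  pk",yy,b.sum(),np.median(d[b],axis=0))
im=cv2.resize(np.load("top0f.npy")[180:335,95:172,::-1],None,fx=3.8,fy=3.8,interpolation=cv2.INTER_CUBIC); cv2.imwrite("pics/rack.png",im)
E
```

```text
top 4865 [506.7 311.1] [ 87.8 299.2] 81.47769165039062 post [371.8 329.1  76.8] 108
  dir 81.5 383.03411203756593 84.88711067047706
  dir 171.5 -454.75623737212175 295.89552688035974
  pk -90 85 [ -9.50188841 -77.82923747]
  pk 0 325 [ 2.48133897 -1.00557805]
  pk 90 342 [ 1.26226789 90.70913909]
side 1665 [507.  312.3] [ 93.7 302.2] 81.00572204589844 post [368.6 328.3  71. ] 68
  dir 81.0 387.73548229657 88.37609402771216
  dir 171.0 -451.31148411658444 298.39816781086864
```

View pics/rack.png

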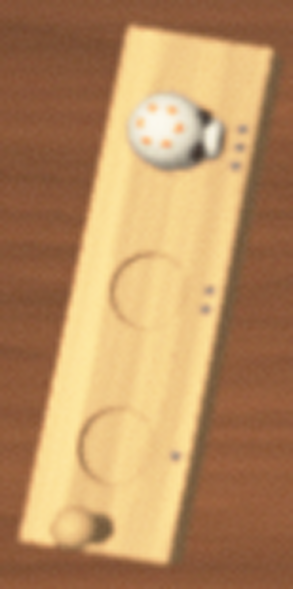

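Rack yaw is about 81.4° (front facing −y), centre (506.6, 310.7). The post sits where the geometry says it should. A straight grip would leave only about 1.5 mm between finger and post, so I'll turn the grip 35°. Squeezing first at −35° also centres the skull.

```bash
cat >> h.py <<'E'
RY=81.4; RC=np.array([506.7,310.8])
e=np.array([np.cos(np.radians(RY+90)),np.sin(np.radians(RY+90))])
PK={1:RC+90*e,2:RC}
def go(x,y,z,yaw,vel=200): move_straight([float(x),float(y),float(z)],[180,0,float(yaw)],vel=vel)
E
python3 - <<'E'
from h import *
print(current_ee_rot(),current_time(),current_width(),PK,current_ft_force())
for nm,p,z,yaws in (("small",(458,-139.5),8,(53,123,-57,-127)),("big",(596.2,-149),14,(86,156,-94,-24)),("p1",PK[1],30,(116.4,-63.6)),("p2",PK[2],36,(116.4,-63.6,46.4)),("hat",(438.3,-312.3),8,(98,-82)),("hatp",PK[2],104,(81.4,-98.6))):
    for y in yaws:
        for zz in(z,220):
            j=solve_ik([*map(float,p),zz],[180,0,y]); print(nm,y,zz,None if j is None else np.round(j,0).tolist())
E
```

```text
[-1.79938856e+02 -4.27917013e-03  1.62997951e+02] 0.1 0.9975572727178215 {1: array([417.71192571, 324.25818091]), 2: array([506.7, 310.8])} [ 0.7357249   0.19466567 -0.11679572]
small 53 8 [-21.0, 27.0, 108.0, -0.0, 45.0, 16.0]
small 53 220 [-21.0, 9.0, 99.0, -0.0, 72.0, 16.0]
small 123 8 [-21.0, 27.0, 108.0, 0.0, 45.0, -54.0]
small 123 220 [-21.0, 9.0, 99.0, 0.0, 72.0, -54.0]
small -57 8 [-21.0, 27.0, 108.0, -0.0, 45.0, 126.0]
small -57 220 [-21.0, 9.0, 99.0, -0.0, 72.0, 126.0]
small -127 8 None
small -127 220 None
big 86 14 [-17.0, 40.0, 85.0, -0.0, 55.0, -13.0]
big 86 220 [-17.0, 26.0, 77.0, 0.0, 77.0, -13.0]
big 156 14 [-17.0, 40.0, 85.0, 0.0, 55.0, -83.0]
big 156 220 [-17.0, 26.0, 77.0, 0.0, 77.0, -83.0]
big -94 14 None
big -94 220 None
big -24 14 [-17.0, 40.0, 85.0, -0.0, 55.0, 97.0]
big -24 220 [-17.0, 26.0, 77.0, -0.0, 77.0, 97.0]
p1 116.4 30 [34.0, 29.0, 100.0, -0.0, 51.0, 7.0]
p1 116.4 220 [34.0, 15.0, 91.0, -0.0, 74.0, 7.0]
p1 -63.6 30 None
p1 -63.6 220 None
p2 116.4 36 [28.0, 36.0, 89.0, -0.0, 56.0, 2.0]
p2 116.4 220 [28.0, 23.0, 80.0, -0.0, 76.0, 2.0]
p2 -63.6 36 None
p2 -63.6 220 None
p2 46.4 36 [28.0, 36.0, 89.0, -0.0, 56.0, 72.0]
p2 46.4 220 [28.0, 23.0, 80.0, -0.0, 76.0, 72.0]
hat 98 8 [-39.0, 32.0, 99.0, 0.0, 49.0, -47.0]
hat 98 220 [-39.0, 16.0, 90.0, 0.0, 74.0, -47.0]
hat -82 8 [-39.0, 32.0, 99.0, -0.0, 49.0, 133.0]
hat -82 220 [-39.0, 16.0, 90.0, -0.0, 74.0, 133.0]
hatp 81.4 104 [28.0, 30.0, 87.0, -0.0, 63.0, 37.0]
hatp 81.4 220 [28.0, 23.0, 80.0, -0.0, 76.0, 37.0]
hatp -98.6 104 [28.0, 30.0, 87.0, 0.0, 63.0, -143.0]
hatp -98.6 220 [28.0, 23.0, 80.0, 0.0, 76.0, -143.0]
```

```bash
python3 - <<'E'
from h import *
x,y=458.,-139.5
reach([x,y,220.],[180,0,53.])
go(x,y,8,53); move_gripper(0.0,20); print("w",current_width(),current_tcp_pos())
move_gripper(0.75); go(x,y,70,53); go(x,y,70,123); go(x,y,8,123); move_gripper(0.0,30)
print("w",current_width(),current_ft_force()); go(x,y,230,123); print("w",current_width(),current_ft_force())
im=get_image("side"); save(im,"s1.png",(220,130,420,330),3); print(current_time())
E
```

```text
w 0.5021759855394546 [ 458.26056257 -139.60057159    8.50827417]
w 0.5055966725536996 [-1.10895422  0.76828763  5.70002214]
w 0.502002209275468 [-0.28421402 -0.47935448 -1.57911055]
8.6083
```

View pics/s1.png

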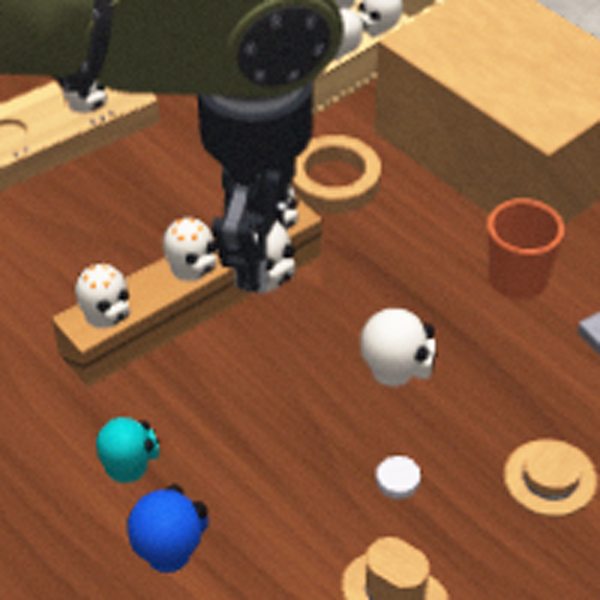

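The small skull is held in the fingers, at crop (268,265), with its face still to the right. Placing it next.

```bash
cat >> h.py <<'E'
def lower(x,y,z0,z1,yaw,flim=6):
    f0=np.mean([current_ft_force()[2] for _ in range(1)]); z=z0; log=[]
    while z>z1:
        z-=1; go(x,y,z,yaw,40); f=current_ft_force()[2]-f0; log.append((round(float(current_tcp_pos()[2]),1),round(float(f),1)))
        if f>flim: break
    print(log); return z
E
python3 - <<'E'
from h import *
x,y=PK[1]; yw=116.4
go(x,y,230,yw,250); go(x,y,42,yw,150); hold(.3)
z=lower(x,y,42,29,yw); print(z,current_ft_force(),current_wrist_torque(),current_tcp_pos(),current_time())
E
```

```text
[(40.9, -0.5), (39.9, 0.3), (38.9, -0.1), (37.9, 0.0), (36.9, -0.9), (35.9, 0.0), (34.9, -0.1), (33.9, -1.2), (32.9, -1.0), (31.9, -0.8), (31.5, 7.8)]
31 [-3.48514096 -2.32590879  7.35158833] [-0.29971344  0.41064788 -0.02043631] [417.82188704 324.32918119  31.50552984] 15.0667
```

Contact came at TCP 31.5, well below the rim height (about 38.5), so the skull is inside the pocket. Releasing.

```bash
python3 - <<'E'
from h import *
x,y=PK[1]; yw=116.4
move_gripper(0.62); print(current_width()); hold(.4); go(x,y,75,yw,80); go(x,y,230,yw,250)
reach([596.2,-149.,200.],[180,0,86.]); move_gripper(1.0)
im=get_image("top"); P=cloud(im);f=im["frame"]; np.save("top1.npy",P); np.save("top1f.npy",f)
save(im,"t1.png",(80,170,180,340),3.5)
from meas import *
m=near(P,PK[1],40)&(P[...,2]>42); z=P[...,2]
A=P[m]; 
print("zmax",A[:,2].max(),np.percentile(A[:,2],95),"top",A[A[:,2]>58].mean(0),"circ",circ(A[(A[:,2]<60)&(np.hypot(A[:,0]-417,A[:,1]-324)<26)][:,:2],22))
m2=near(P,(595.5,296.5),40)&(z>42);B=P[m2];print("fin zmax",B[:,2].max(),np.percentile(B[:,2],95),"top",B[B[:,2]>58].mean(0),current_time())
E
```

```text
0.6181226176337447
zmax 81.74373429415027 72.33585092109799 top [414.16167877 320.62633456  65.97820796] circ [416.80750507 323.40167819]
fin zmax 75.34550522326845 71.52071641878474 top [594.02612118 296.23608565  65.85322015] 19.5167
```

View pics/t1.png

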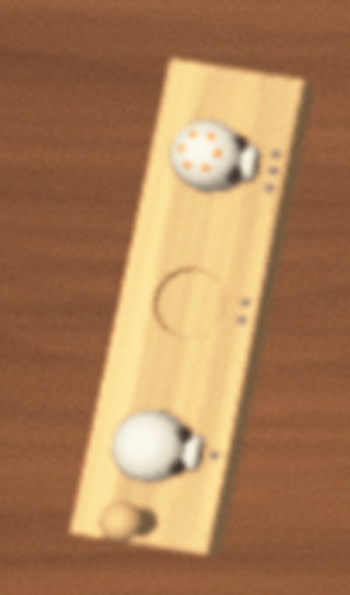

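The small skull is seated at the finished skull's height and faces the front; the post and finished skull are undisturbed. Next, the big skull.

```bash
python3 - <<'E'
from h import *
x,y=596.2,-149.
go(x,y,14,86); move_gripper(0.0,20); print("w",current_width(),current_tcp_pos())
move_gripper(0.95); go(x,y,85,86); go(x,y,85,156); go(x,y,14,156); move_gripper(0.0,35)
print("w",current_width(),current_tcp_pos(),current_ft_force()); go(x,y,230,156); print("w",current_width(),current_ft_force())
x,y=PK[2]; yw=116.4
go(x,y,230,yw,250); go(x,y,48,yw,150); hold(.3); print(current_ft_force())
z=lower(x,y,48,35,yw); print(z,current_ft_force(),current_tcp_pos(),current_width(),current_time())
E
```

```text
w 0.6714593483972737 [ 596.63732022 -149.08849672   15.08234139]
w 0.6677240009838464 [ 597.03289174 -149.24448873   15.7989356 ] [-1.29571504  0.43912107  4.41373478]
w 0.6580394514329091 [ 0.10986523  0.17321413 -2.14194234]
[ 0.99746708  0.1974341  -2.03323709]
[(46.9, 0.9), (45.9, 1.1), (44.9, 0.1), (43.9, 0.5), (42.9, 0.1), (41.9, 0.4), (40.9, 0.2), (39.9, 0.5), (38.9, 1.2), (37.9, 0.1), (37.8, 10.6)]
37 [-4.32398624 -1.85357072  8.52581661] [506.72931187 310.95188185  37.81315819] 0.6656154210177115 31.7583
```

The floor contact is exactly 22 mm above the pick height. Releasing, then checking.

```bash
python3 - <<'E'
from h import *
from meas import *
x,y=PK[2]; yw=116.4
move_gripper(0.8); print(current_width()); hold(.4); go(x,y,90,yw,80); go(x,y,230,yw,250)
reach([438.3,-312.3,200.],[180,0,98.]); move_gripper(1.0)
im=get_image("top"); P=cloud(im);f=im["frame"]; z=P[...,2]
save(im,"t2.png",(80,170,180,340),3.5)
for k,c,r,zz in(("p1",PK[1],22,58),("p2",PK[2],29,72),("fin",(595.5,296.5),22,58)):
    A=P[near(P,c,r+12)&(z>42)]; t=A[(A[:,2]>zz)&(np.hypot(*(A[:,:2]-c).T)<25)]
    sd=A[(A[:,2]<zz)&(np.hypot(*(A[:,:2]-c).T)<r+3)]
    print(k,"95z",np.percentile(t[:,2],95).round(1),"top",t.mean(0).round(1),"circ",circ(sd[:,:2],r).round(1),"want",np.round(c,1))
im=get_image("side"); P=cloud(im); z=P[...,2]
A=P[near(P,PK[2],41)&(z>53)&(z<65)]; A=A[np.hypot(*(A[:,:2]-PK[2]).T)<32]; print("side big circ",circ(A[:,:2],29))
print(current_time())
E
```

```text
0.7960040303720002
p1 95z 72.1 top [416.8 320.1  65.7] circ [417.1 323.4] want [417.7 324.3]
p2 95z 86.9 top [505.1 309.3  80.6] circ [505.8 311.9] want [506.7 310.8]
fin 95z 72.4 top [594.3 296.4  65.8] circ [596.  297.6] want [595.5 296.5]meas.py:4: RuntimeWarning: Mean of empty slice.
  c0=q.mean(0)
  ret = um.true_divide(
Traceback (most recent call last):
  File "meas.py", line 5, in circ
    return least_squares(lambda c:np.hypot(*(q-c).T)-r,c0,loss='soft_l1',f_scale=1).x
           ~~~~~~~~~~~~~^^^^^^^^^^^^^^^^^^^^^^^^^^^^^^^^^^^^^^^^^^^^^^^^^^^^^^^^^^^
ValueError: Initial guess is outside of provided bounds
```

View pics/t2.png

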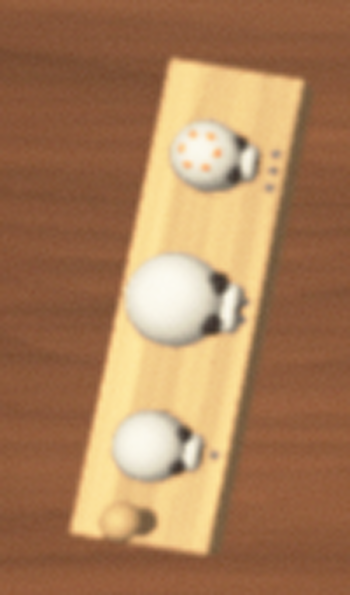

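Both skulls are seated, upright and facing front. Now the hat: grip, lift, carry high, and inspect before lowering.

```bash
python3 - <<'E'
from h import *
x,y=438.3,-312.3
go(x,y,9,98); move_gripper(0.0,25); p0=current_tcp_pos(); print("w",current_width(),p0,current_ft_force())
go(x,y,60,98,60); go(x,y,240,98); print("w",current_width())
x,y=PK[2]; go(x,y,240,81.4,180); hold(.5); print("w",current_width(),current_tcp_pos())
go(x,y,float(p0[2])+86+40,81.4,80); hold(.5); print(current_tcp_pos())
im=get_image("side"); save(im,"s3.png",(120,90,320,240),4); P=cloud(im); np.save("side3.npy",P); np.save("side3f.npy",im["frame"])
im=get_image("top"); save(im,"t3.png",(80,170,220,340),3.5); print(current_time(),current_ft_force())
E
```

```text
w 0.4245633829326095 [ 438.51508893 -312.47644608    9.48093755] [-1.56410015  0.73884501  6.2389753 ]
w 0.42018085447087056
w 0.42421602669364994 [506.69017117 310.76730269 239.97875287]
[506.69770131 310.80876821 135.4974333 ]
46.475 [-0.36027257 -0.78259566 -0.05079744]
```

View pics/s3.png

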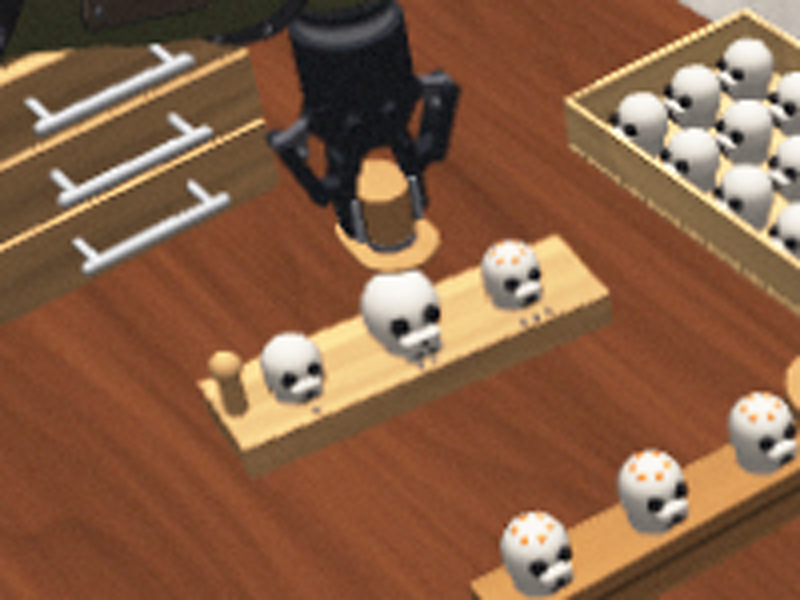

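The hat is held over the big skull at crop (388,235), brim long way along the face line. Checking its tilt, height and centring from the depth data.

```bash
python3 - <<'E'
from h import *
from meas import *
def brim(P,f,zc):
    z=P[...,2]; hsv=cv2.cvtColor(f,cv2.COLOR_RGB2HSV)
    m=near(P,PK[2],55)&(abs(z-zc)<9)&(hsv[...,1]>70)&(hsv[...,2]>110)
    A=P[m]; s=np.linalg.lstsq(np.c_[A[:,:2]-PK[2],np.ones(len(A))],A[:,2],rcond=None)[0]
    t=P[near(P,PK[2],45)&(hsv[...,1]>70)&(abs(z-zc-46)<5)]
    print("brim n",len(A),"slope",s[:2].round(3),"z",s[2].round(1),"rect",rect(A[:,:2]),"crown top",len(t),t.mean(0).round(1),rect(t[:,:2]))
brim(np.load("side3.npy"),np.load("side3f.npy"),130)
P=np.load("side3.npy"); f=np.load("side3f.npy"); sat=cv2.cvtColor(f,cv2.COLOR_RGB2HSV)[...,1]
A=P[near(P,PK[2],36)&(P[...,2]>53)&(P[...,2]<65)&(sat<60)]; print("big side n",len(A),A.mean(0).round(1),"zmax near",np.nanmax(P[near(P,PK[2],30)&(P[...,2]<105)&(sat<60)][:,2]))
E
```

```text
brim n 152 slope [0.006 0.008] z 129.4 rect (array([496.8, 299.1]), array([55.7, 69. ]), 55.0) crown top 126 [508.2 306.7 175.7] (array([507.5, 310.4]), array([43.3, 46. ]), 11.6)
big side n 66 [494.3 289.9  58.9] zmax near 87.07548909523916
```

The hat is level (slope under 0.01), its brim is at the predicted height, and its crown is centred within 1–2 mm. Lowering to an 11 mm gap.

```bash
python3 - <<'E'
from h import *
from meas import *
x,y=PK[2]; go(x,y,106.6,81.4,30); hold(.8)
print(current_tcp_pos(),current_ft_force(),current_width(),current_ee_rot())
im=get_image("side"); P=cloud(im); f=im["frame"]; save(im,"s4.png",(120,90,320,240),4)
z=P[...,2]; hsv=cv2.cvtColor(f,cv2.COLOR_RGB2HSV)
A=P[near(P,PK[2],55)&(abs(z-101)<7)&(hsv[...,1]>70)&(hsv[...,2]>110)]
print("brim",len(A),np.median(A[:,2]),np.linalg.lstsq(np.c_[A[:,:2]-PK[2],np.ones(len(A))],A[:,2],rcond=None)[0],current_time())
E
```

```text
[506.72919439 310.78935324 106.61178754] [ 0.16539155  0.17921107 -0.65957959] 0.4196050206626008 [ 1.79996895e+02 -7.56705062e-04  8.13993802e+01]
brim 153 100.12833763724575 [-1.90633890e-02  1.57766908e-03  9.98573902e+01] 48.4417
```

View pics/s4.png

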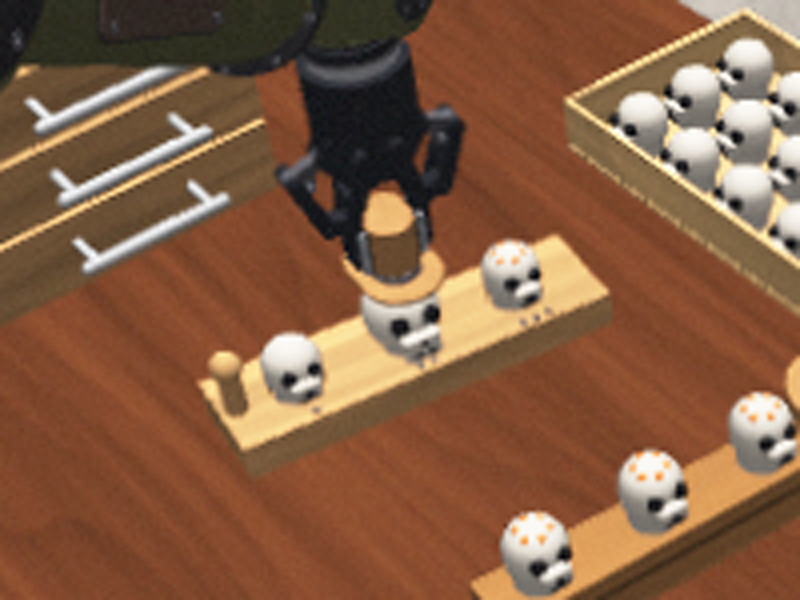

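The hat hovers level over the big skull, no force shows, and the brim top at 100 mm puts the underside about 10 mm above the crown. Handing in.

```bash
python3 -c "
from h import *
sign_off()"
```

```text
the job is handed in; nothing more can be done
```

I filled the rack in order and handed the job in at about 48 s, with the gripper still holding the hat over the big skull. The sign-off gives no verdict, so the results below are from my own checks.

- **Small skull (pocket 1):** I gripped it with the fingers turned 35° so they stayed clear of the end post. A check by camera showed it at the same height as the finished skull, facing front, about 1 mm from the pocket centre.
- **Big skull (pocket 2):** It touched down exactly 22 mm above its pick-up height, which is the pocket floor. The camera put it about 1.4 mm from centre, facing front.
- **Hat:** The underside is about 10 mm above the crown and the tilt is under 0.02 rad. The hat is centred within 1–2 mm, with its long way set along the face line. The last force readings (under 0.7 N) showed no contact.
- **Everything else:** I saw no contact with the display step, and the finished skull had not moved. I did not re-measure the boater, tin, bottle, cup, brush or tape at the end; the arm's path did not go near them.

One side-camera check of the big skull's position failed because too few points were visible. Its position therefore rests on the top camera and the arm's own position reading, which agree.

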